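# Take a clogged blade off a desk fan whose hub cap has a left-hand thread

## Robot

A 7-joint arm with a two-finger parallel gripper is mounted at the origin on the work surface. World frame = base frame: x ahead of the robot, y to its left, z up, the work surface at z = 0. Lengths are in m, angles in degrees, forces in N, time in s.
With the tool pointing down it reaches from about 0.4 to 0.925 m from the base axis. Payload 5.6 kg.
Tool frame: the origin (TCP) lies at the very end of the fingers, on their centre line; the grasp point (between the pads) lies 19 mm behind it; z points along the fingers, y is the line along which they close (so a half turn about z gives the same grasp; the last joint's range is limited). The gripper opens to 85 mm and grips with 20 to 120 N. Pads are 22 mm wide; open, the fingers measure 114 mm over their backs; the gripper's body (76 mm by 85 mm) begins 54 mm behind the grasp point. The pads swing forward as they close: fully open they stand 13 mm farther back than shut.
Start: joints at [-66.119, 26.786, -0.665, 91.828, 0.344, 61.387, -3.226], TCP at [0.288, 0.582, 0.206] pointing down, gripper open.
Joint ranges: [-144.91, 144.91], [-17.63, 115.5], [-89.93, 88.59], [15.96, 139.68], [-74.01, 254.01], [8.47, 105.57], [-167.45, 167.45]. Speed limits (degrees/s): [147.25, 147.25, 180, 180, 180, 180, 180].

## Interface

Orientations are given as a 3x3 rotation matrix whose columns are the frame's x, y, z axes.
In Python, from workcell import monitor, optics, close_job, recognise, pinpoint gives the robot as it stands.
- The arm moves only by the tool jog_arm, never from a script. Its argument "plan" is a list of rows, each an object with "dp": the shift along the world's x, y, z in mm, a list of three; "twist": the turn about the world's z in rad. A call has 1 to 12 rows; each row shifts and turns the commanded pose from where the row before left it; what a row does not reach is not made up. A row lasts 1/12 s, in which the tool goes at most 41.7 mm and 7.16 degrees, less where a joint would pass 70% of its speed; a pose out of reach is approached as far as the arm can. A call with a gripper value outside its range is refused whole. "jaw" is the closure in counts, from 0 (fully open) to 255 (shut), set as the call begins (left out, the last holds). The fingers move at their own pace and stop on an object; "squeeze" is the grip in N (left out, the last holds). Time passes only in rows, so rows that do not move let the fingers close. It gives the time, the measured TCP pose, the force, the opening and the grip force at its end, in the units of the state.
- monitor.read_state(): the state, without advancing time (a new reading comes with each control period).
- optics.camera(name): name is "scene" or "top" or "wrist"; returns (picture, depth): 400x640x3 uint8, red, green, blue; 400x640 float32, m along the optical axis (not along the pixel's ray), 0 where there is no reading.
- optics.calibration(name): a dict with "intrinsics" (3x3 intrinsics, pixels), "camera_from_world" (4x4, takes a point from world to camera coordinates). Camera axes: x right, y down, z forward; pixel columns grow to the right and rows downward; lengths in m; the calibration is good to about 2 mm. A picture is of the moment at which its call begins: read the wrist's pose just before it. calibration takes no time and is no camera call; for the wrist camera it gives the pose at the moment of the call.
- close_job(): hands the job in; it is judged then, once.
Trained networks look in the newest picture that a camera, given by its name, has taken for a name from the list of things; names that differ only in an ending like _2 or _b are one class to them, and where a whole thing is asked for, a point or a joint stands for the part that bears it (a point fixed in the world has none). Each returns a list of dicts, best first, with "confidence" (0 to 1); they miss things now and then, are a little off and sometimes report something else, mostly with a low value. They report only what shows in the picture. A call takes as long as a camera call. They do not tell look-alikes from the thing itself.
- recognise(camera, target): "extent" ([centre column, centre row, width, height] in pixels, round what is visible of it).
- pinpoint(camera, target): "at" ([column, row] in pixels: a listed point, or the origin of a listed thing).
The state is a dict: "t": time; "q": joint angles; "joint_vel": joint speeds; "effort": joint torques, N m; "tcp_pos": TCP position; "tcp_rot": TCP orientation; "force": force on the tool from outside, world axes, zero at the start; "torque": the same for the moment, N m; "grip_width": finger opening in m; "gripper_force": force on a finger pad.
Only numpy, scipy, OpenCV 4.12 (cv2) and the standard library are available. Lean on these libraries where they do the work, as an engineer would, in place of code of your own. Each camera call takes 0.05 s, during which the arm holds its last target. There are 200 camera calls.

## Task

The desk fan that dries the glued trim is lying on its back and its blue blade must come off for washing. The white hub cap has a left-hand thread: unscrew it and put it in the red parts tray, then lift the blade off the shaft and lay it down gently, flat and face up, inside the round metal pan. Leave the spray gun, glue tin, tape roll and hammer where they are.

Things in the scene. Friction and masses are not known exactly. Their poses are not given: they have to be found in the camera images.
- fan: Head of a 23 cm desk fan without stand and front guard, lying on its back, fixed to the bench: white motor pod 97 mm across, 85 mm high; above it the rear wire guard, a ring 240 mm in diameter whose rim is 96 mm above the bench. Origin on the bench under the vertical shaft axis, z up.
- clamp_jaw (a point): Top of the orange jaw of a spring clamp fixed on the guard, 92 mm from the shaft axis in the fan's -x direction, 125 mm above the bench. It stands between the paddles and stops the blade from turning round with the cap. The clamp's black arms reach out to 155 mm from the axis and up to 140 mm high.
- cap: White octagonal hub cap on top of the blade hub, on the shaft axis: 48 mm across flats, flats 33 mm high, 36 mm high in all, about 60 g. Origin at the centre of its underside (134 mm above the bench when screwed home), z up. A flat faces along its own x axis and every 45 degrees from there. It hides the shaft end, which stands 17 mm up inside it.
- cap_top (a point): Centre of the cap's top. Left-hand thread: clockwise seen from above it loosens and climbs 16 mm per turn, free after about 3.8 rad, 10 mm up; anticlockwise only tightens. It breaks loose at about 0.2 N m. Shaft and blade first swing up to 0.3 rad along, till a paddle meets the clamp jaw: about 4.1 rad in all. Let go part-way, it stays.
- blade: Blue blade, 200 mm across, about 140 g: round hub 60 mm in diameter, 32 mm high, and four pitched paddles (44 mm wide, 22 mm at the root) along its own +x, +y, -x, -y axes, 4 to 22 mm above the hub's underside. Origin at the centre of the hub's underside (102 mm above the bench when on the fan), z up out of its face.
- blade_hub_top (a point): Centre of the hub's top face, 32 mm above its underside. The hub's side is bare over its whole height midway between paddles, so it can be gripped across at 45 degrees to the paddles. A cross pin under the hub keys it to the shaft; once the cap is off the blade is loose and lifts straight up.
- shaft_top (a point): Top end of the fan's vertical brass shaft (15 mm in diameter, two stubs of thread near its end standing out to 16 mm from the axis), 151 mm above the bench. The hub's bore is 38 mm across and sits round a grey collar of 33 mm on the shaft; raise the blade at least 55 mm to clear it.
- pan: Round shallow metal pan, fixed: 252 mm across at the rim and 238 mm at the foot, 22 mm high, wall 4 mm, floor 4 mm thick. Origin under its centre on the bench. The blade lies inside it on the hub's underside.
- tray: Red rectangular parts tray, fixed: 150 mm along its x, 120 mm along its y, 18 mm high, wall and floor 4 mm. Origin under its centre on the bench.
- spray_gun: Loose spray gun standing upright on its aluminium cup (88 mm across, 108 mm high), 170 mm high in all; barrel along its own +x reaching 71 mm from the cup's axis at 149 mm height, grip behind reaching 80 mm. Origin under the cup. Leave alone.
- glue_tin: Loose round tin with yellow label, 72 mm across, 115 mm high, origin under its centre. Leave alone.
- tape_roll: Loose blue roll of tape lying flat, 96 mm across, 48 mm high, origin under its centre. Leave alone.
- hammer: Loose hammer, 240 mm long, lying along its own x axis with the head at +x, 26 mm high, origin under its middle. Leave alone.
There are look-alikes about, which are no part of the job. Several things have the shape of the blade; the one meant has the colours described above.

How it is judged (in metres and radians):
On the way, in this order (a step that is already met when the one before it is completed fails the run):
1. the cap is unscrewed and lifted clear of the shaft (z of cap in the frame of fan above 0.16 m), for 0.1 s.
2. the cap lies in the red tray, let go (x of cap in the frame of tray between -0.06 and 0.06 m and y of cap in the frame of tray between -0.045 and 0.045 m and z of cap in the frame of tray below 0.045 m and contact force between cap and the fingers below 0.2 N), for 0.2 s.
3. the blade is lifted clear of the shaft (z of blade in the frame of fan above 0.152 m), for 0.1 s.
At the end, for the whole second after the job is handed in: The cap lies in the red tray (its origin within 60 mm of the tray's centre along x and 45 mm along y, and under 45 mm high), the blade lies in the round pan, centred within 30 mm, its hub on the floor (underside less than 10 mm above the bench) and face up within 0.12 rad, and both are at rest (x of cap in the frame of tray between -0.06 and 0.06 m and y of cap in the frame of tray between -0.045 and 0.045 m and z of cap in the frame of tray below 0.045 m and horizontal distance between blade and pan below 0.03 m and z of blade in the frame of pan below 0.01 m and angle between blade's own z axis and vertical below 0.12 rad and linear speed of each of cap, blade below 0.02 m/s and angular speed of each of cap, blade below 0.15 rad/s); the robot touches nothing.
It fails at once if a bystander (spray gun, glue tin, tape roll, hammer) is shifted by more than 20 mm (distance of any of spray_gun, glue_tin, tape_roll, hammer from where it was at the start of the episode above 0.02 m).
It fails at once if the blade is dropped into the pan or slammed down (still faster than 0.4 m/s within 50 mm of its floor; a fall of about 10 mm or less passes) (horizontal distance between blade and pan below 0.12 m and z of blade in the frame of pan below 0.054 m and linear speed of blade above 0.4 m/s).
It also fails if it takes over 72 s, if anything falls off the work surface, if the arm or the gripper's body presses on something with over 40 N, if the wrist force passes 120 N, or if a joint passes its speed limit or range.

## Working session

There is one attempt and no reset: what is moved stays moved. The work goes in short steps, Python scripts to look and compute and a tool call to move; the robot and the scene stay as the last step left them, time stands still between calls to the robot, and variables do not carry over. Pictures are saved under pics/ and viewed, at most 11 in all, crops included, and the job is handed in when it is done.

Besides the shell and the picture viewer there is one more tool, called after "Request:" as name(argument=value, ...) on one line, values as JSON. jog_arm: Moves the arm, as the interface text tells. Its arguments: {"type":"object","properties":{"plan":{"type":"array","items":{"type":"object","properties":{"dp":{"type":"array","items":{"type":"number"}},"twist":{"type":"number"}}}},"jaw":{"type":"number"},"squeeze":{"type":"number"}},"required":["plan"]}

```bash
mkdir -p pics; cat > h.py <<'E'
import numpy as np, cv2
from workcell import monitor, optics, close_job, recognise, pinpoint
def cal(n):
    c=optics.calibration(n); return np.array(c["intrinsics"]),np.array(c["camera_from_world"])
def world(n,px,z=None,d=None):
    K,T=cal(n); R,t=T[:3,:3],T[:3,3]
    r=np.linalg.inv(K)@[px[0],px[1],1]; o=-R.T@t; v=R.T@r
    return o+v*(d if d is not None else (z-o[2])/v[2])
def cloud(n,depth):
    K,T=cal(n); v,u=np.mgrid[:400,:640]
    p=np.stack([(u-K[0,2])/K[0,0]*depth,(v-K[1,2])/K[1,1]*depth,depth],-1)
    return (p-T[:3,3])@T[:3,:3]
def proj(n,p):
    K,T=cal(n); q=K@(T[:3,:3]@np.array(p)+T[:3,3]); return q[:2]/q[2]
def snap(n,f=None):
    im,d=optics.camera(n)
    if f: cv2.imwrite('pics/'+f,cv2.cvtColor(im,cv2.COLOR_RGB2BGR))
    return im,d
E
python3 - <<'E'
from h import *
for n in ("top","scene"):
    im,d=snap(n,n+"0.png"); np.savez(n+"0.npz",im=im,d=d)
Z=dict(fan=0,clamp_jaw=.125,cap_top=.170,blade_hub_top=.134,pan=0,tray=0,spray_gun=0,glue_tin=0,tape_roll=0,hammer=0,blade=.102)
for n in ("top","scene"):
  im,d=snap(n)
  for k,z in Z.items():
    for r in pinpoint(n,k)[:3]:
        print(n,k,np.round(r["at"]),round(r["confidence"],2),np.round(world(n,r["at"],z),3))
print(monitor.read_state())
E
```

```text
top fan [303. 192.] 0.73 [0.536 0.056 0.   ]
top clamp_jaw [300. 219.] 0.78 [0.442 0.06  0.125]
top cap_top [304. 181.] 0.84 [0.537 0.047 0.17 ]
top cap_top [446. 205.] 0.43 [ 0.461 -0.321  0.17 ]
top blade_hub_top [302. 184.] 0.9 [0.536 0.052 0.134]
top blade_hub_top [444. 315.] 0.62 [ 0.179 -0.307  0.134]
top blade_hub_top [380. 251.] 0.55 [ 0.349 -0.149  0.134]
top pan [194. 223.] 0.78 [0.451 0.384 0.   ]
top tray [445. 204.] 0.58 [ 0.484 -0.367  0.   ]
top spray_gun [404. 130.] 0.9 [ 0.717 -0.259  0.   ]
top spray_gun [303. 184.] 0.18 [0.558 0.056 0.   ]
top glue_tin [249. 133.] 0.74 [0.723 0.218 0.   ]
top tape_roll [452. 132.] 0.92 [ 0.706 -0.404  0.   ]
top hammer [321. 113.] 0.6 [ 0.779 -0.004  0.   ]
top blade [440. 312.] 0.76 [ 0.184 -0.305  0.102]
top blade [376. 253.] 0.6 [ 0.345 -0.142  0.102]
top blade [445. 205.] 0.46 [ 0.47  -0.339  0.102]
scene fan [348. 243.] 0.84 [ 0.537  0.056 -0.   ]
scene clamp_jaw [350. 182.] 0.6 [0.427 0.076 0.125]
scene cap_top [347. 192.] 0.78 [0.536 0.045 0.17 ]
scene blade_hub_top [348. 200.] 0.92 [0.522 0.053 0.134]
scene blade_hub_top [2
[... 773 characters left out ...]
-3.22593712]), 'joint_vel': array([ 0.03513132,  0.06243943, -0.08753058,  0.07721886, -0.02893252,
       -0.04577894, -0.09809606]), 'effort': array([ 3.85578405e-04, -5.32237709e+01,  2.13837961e-02, -2.51630652e+01,
        1.14689529e-02,  1.22951868e-03,  2.27189975e-05]), 'tcp_pos': array([0.28849234, 0.58249261, 0.20579122]), 'tcp_rot': array([[-8.96109559e-01,  4.43832914e-01,  5.53063261e-05],
       [ 4.43832915e-01,  8.96109560e-01,  2.26738287e-05],
       [-3.94971361e-05,  4.48650026e-05, -9.99999998e-01]]), 'force': array([-0.47592738, -0.41660224,  0.61533413]), 'torque': array([ 0.02590116, -0.03393645, -0.01154138]), 'gripper_force': 0.0, 'grip_width': 0.08547424761028567}
```

View pics/top0.png

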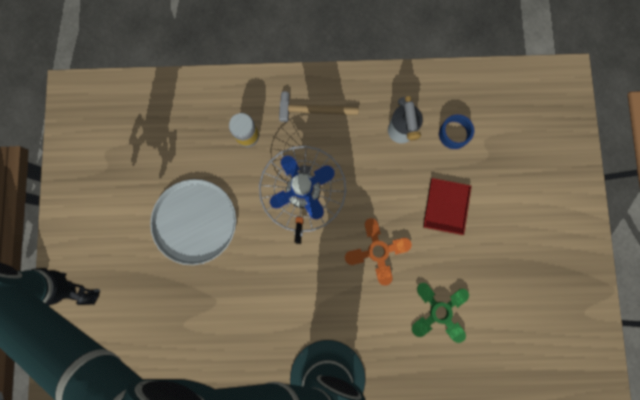

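View pics/scene0.png

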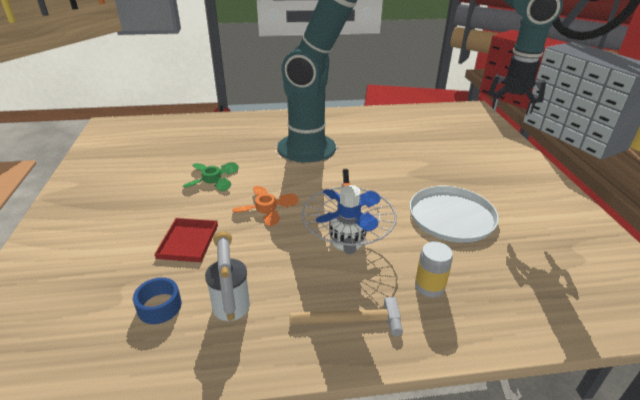

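The top view shows the fan with white cap and blue blade at about (303,185), clamp toward the robot (298,232), pan (194,222), tray (447,205); the orange and green blades are look-alikes. The scene view agrees with this. I'll move above the fan while refining the pan and tray positions.

Request:
jog_arm(plan=[{"dp":[10,-20,30]},{"dp":[10,-20,30]},{"dp":[15,-35,12]},{"dp":[15,-35,12]},{"dp":[16,-36,6]},{"dp":[16,-36,0]},{"dp":[16,-37,0]},{"dp":[16,-37,0]},{"dp":[16,-37,0]},{"dp":[16,-37,0]},{"dp":[16,-37,0]},{"dp":[16,-37,0]}])

```text
invalid input
```

Request:
jog_arm(plan=[{"dp":[16,-37,0]},{"dp":[16,-37,0]},{"dp":[16,-37,0]},{"dp":[13,-32,0]},{"dp":[5,-15,0]},{"dp":[0,0,0]},{"dp":[0,0,0]}])

```text
invalid input
```

```bash
python3 - <<'E'
from h import *
s=monitor.read_state(); print(s["t"],s["q"].round(1),s["tcp_pos"].round(4),np.degrees(np.arctan2(s["tcp_rot"][1,1],s["tcp_rot"][0,1])).round(1))
im,d=snap("wrist","w1.png"); np.savez("w1.npz",im=im,d=d,T=cal("wrist")[1])
P=cloud("wrist",d)
for k,z in (("cap_top",.17),("blade_hub_top",.134),("clamp_jaw",.125)):
    for r in pinpoint("wrist",k)[:2]: print(k,np.round(r["at"]),round(r["confidence"],2),world("wrist",r["at"],z).round(4))
m=(d>0)&(P[...,2]>.163)&(P[...,2]<.178)&(np.hypot(P[...,0]-.537,P[...,1]-.05)<.05)
q=P[m]; print(len(q), q.mean(0).round(4),q.min(0).round(4),q.max(0).round(4))
if len(q)>50:
    h=cv2.convexHull(q[:,:2].astype(np.float32)*1000); (c,sz,a)=cv2.minAreaRect(h); print("rect",c,sz,a)
# tray & pan from top/scene
for n in ("top","scene"):
    f=np.load(n+"0.npz"); P=cloud(n,f["d"]); hsv=cv2.cvtColor(f["im"],cv2.COLOR_RGB2HSV)
    m=(f["d"]>0)&((hsv[...,0]<6)|(hsv[...,0]>174))&(hsv[...,1]>150)&(abs(P[...,0]-.48)<.12)&(abs(P[...,1]+.37)<.12)&(P[...,2]<.05)
    print(n,"tray",cv2.minAreaRect(P[m][:,:2].astype(np.float32)*1000),m.sum())
    m=(f["d"]>0)&(P[...,2]>.013)&(P[...,2]<.04)&(np.hypot(P[...,0]-.447,P[...,1]-.385)<.15)
    q=P[m].astype(np.float32); print("pan",cv2.minEnclosingCircle(q[:,:2]*1000),len(q))
    m=(f["d"]>0)&(P[...,2]>.1625)&(P[...,2]<.18)&(np.hypot(P[...,0]-.537,P[...,1]-.05)<.05)
    print("cap",P[m].mean(0),m.sum())
E
```

```text
1.3 [-66.1  26.8  -0.7  91.8   0.3  61.4  -3.2] [0.2885 0.5825 0.2058] 63.7<stdin>:8: RuntimeWarning: Mean of empty slice.
  ret = um.true_divide(
Traceback (most recent call last):
ValueError: zero-size array to reduction operation minimum which has no identity
```

View pics/w1.png

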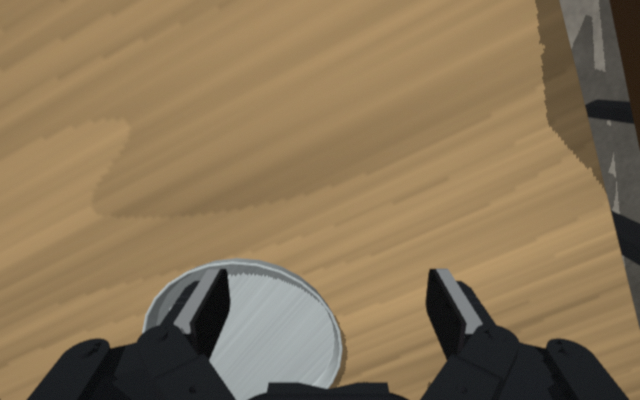

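The wrist camera shows the pan at lower left (240,330) with the fingers at the bottom. The move rows were refused, so I'll give twist explicitly.

Request:
jog_arm(plan=[{"dp":[10,-20,30],"twist":0},{"dp":[10,-20,30],"twist":0},{"dp":[15,-35,12],"twist":0},{"dp":[15,-35,12],"twist":0},{"dp":[16,-36,6],"twist":0},{"dp":[16,-36,0],"twist":0},{"dp":[16,-37,0],"twist":0},{"dp":[16,-37,0],"twist":0},{"dp":[16,-37,0],"twist":0},{"dp":[16,-37,0],"twist":0},{"dp":[16,-37,0],"twist":0},{"dp":[16,-37,0],"twist":0}])

```text
t: 2.5
tcp_pos: [0.4669, 0.1766, 0.2962]
tcp_rot: [[-0.896, 0.444, 0.001], [0.444, 0.896, 0.001], [-0.0, 0.001, -1.0]]
force: [1.2, -0.5, 1.1]
grip_width: 0.0851
gripper_force: 0.0
```

Request:
jog_arm(plan=[{"dp":[16,-37,0],"twist":0},{"dp":[16,-37,0],"twist":0},{"dp":[16,-37,0],"twist":0},{"dp":[10,-22,0],"twist":0},{"dp":[0,0,0],"twist":0},{"dp":[0,0,0],"twist":0}])

```text
t: 3.0
tcp_pos: [0.5247, 0.0441, 0.2958]
tcp_rot: [[-0.895, 0.447, 0.0], [0.447, 0.895, 0.0], [-0.0, 0.0, -1.0]]
force: [-0.1, 0.9, 0.0]
grip_width: 0.0854
gripper_force: 0.0
```

```bash
cat > m1.py <<'E'
from h import *
s=monitor.read_state(); print(s["t"],s["q"].round(1),s["tcp_pos"].round(4),np.degrees(np.arctan2(s["tcp_rot"][1,1],s["tcp_rot"][0,1])).round(1))
im,d=snap("wrist","w2.png"); np.savez("w2.npz",im=im,d=d,T=cal("wrist")[1])
P=cloud("wrist",d)
for k,z in (("cap_top",.17),("blade_hub_top",.134),("clamp_jaw",.125)):
    for r in pinpoint("wrist",k)[:2]: print(k,np.round(r["at"]),round(r["confidence"],2),world("wrist",r["at"],z).round(4))
m=(d>0)&(P[...,2]>.163)&(P[...,2]<.178)&(np.hypot(P[...,0]-.537,P[...,1]-.05)<.05)
q=P[m]; print(len(q))
if len(q)>50:
    print(q.mean(0).round(4),q.min(0).round(4),q.max(0).round(4))
    h=cv2.convexHull(q[:,:2].astype(np.float32)*1000); print("rect",cv2.minAreaRect(h))
for n in ("top","scene"):
    f=np.load(n+"0.npz"); P=cloud(n,f["d"]); hsv=cv2.cvtColor(f["im"],cv2.COLOR_RGB2HSV)
    m=(f["d"]>0)&((hsv[...,0]<6)|(hsv[...,0]>174))&(hsv[...,1]>150)&(abs(P[...,0]-.48)<.12)&(abs(P[...,1]+.37)<.12)&(P[...,2]<.05)
    print(n,"tray",cv2.minAreaRect(P[m][:,:2].astype(np.float32)*1000),m.sum())
    m=(f["d"]>0)&(P[...,2]>.013)&(P[...,2]<.04)&(np.hypot(P[...,0]-.447,P[...,1]-.385)<.15)
    q=P[m].astype(np.float32)
    if len(q): print("pan",cv2.minEnclosingCircle(q[:,:2]*1000),len(q))
    m=(f["d"]>0)&(P[...,2]>.1625)&(P[...,2]<.18)&(np.hypot(P[...,0]-.537,P[...,1]-.05)<.05)
    if m.any(): print("cap",P[m].mean(0),m.sum())
E
python3 m1.py
```

```text
3.0 [-25.8   9.6  19.8 104.   -3.5  66.9  58.6] [0.5247 0.0441 0.2958] 63.5
cap_top [344. 180.] 0.67 [0.5302 0.0611 0.17  ]
blade_hub_top [112.  95.] 0.78 [ 0.3733 -0.0963  0.134 ]
clamp_jaw [308.  78.] 0.77 [0.4387 0.0696 0.125 ]
2392
[0.529  0.0573 0.1701] [0.5043 0.0312 0.1631] [0.5558 0.0823 0.1735]
rect ((530.2578125, 56.711692810058594), (48.257118225097656, 48.278804779052734), 28.986156463623047)
top tray ((478.646484375, -367.56805419921875), (118.56730651855469, 148.41358947753906), 76.80355834960938) 1978
pan ((455.3642578125, 381.1759338378906), 126.5128402709961) 687
cap [0.53096498 0.05385076 0.17019897] 277
scene tray ((478.9493103027344, -368.52618408203125), (119.83444213867188, 155.0526580810547), 77.04275512695312) 1822
pan ((453.21026611328125, 378.5663757324219), 127.45320129394531) 741
cap [0.53607375 0.05227579 0.17013388] 224
```

View pics/w2.png

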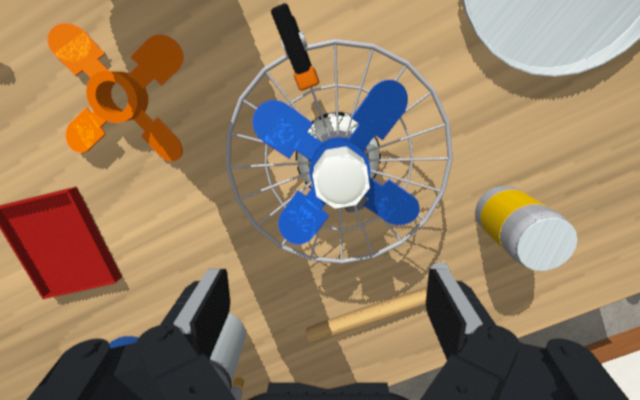

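The wrist view shows the cap at (341,178), the clamp jaw at (306,77), paddles on diagonals, and the orange decoy and tray well clear. The octagon fits 48.3 mm across flats, centred at (0.530, 0.0565), with flats at 29°+45k. I'll grip along 119° so one turn of the wrist does the whole unscrewing.

Request:
jog_arm(plan=[{"dp":[1,2,0],"twist":0.12},{"dp":[1,2,0],"twist":0.12},{"dp":[1,2,0],"twist":0.12},{"dp":[1,2,0],"twist":0.12},{"dp":[1,2,0],"twist":0.12},{"dp":[0.5,2.5,-20],"twist":0.12},{"dp":[0,0,-30],"twist":0.12},{"dp":[0,0,-30],"twist":0.12},{"dp":[0,0,-30],"twist":0.01},{"dp":[0,0,-10],"twist":0},{"dp":[0,0,0],"twist":0},{"dp":[0,0,0],"twist":0}])

```text
t: 4.2
tcp_pos: [0.5303, 0.0587, 0.1764]
tcp_rot: [[-0.872, -0.489, 0.0], [-0.489, 0.872, 0.0], [-0.0, -0.0, -1.0]]
force: [-0.1, -0.1, 0.8]
grip_width: 0.0853
gripper_force: 0.0
```

```bash
python3 - <<'E'
from h import *
s=monitor.read_state(); print(s["t"],s["q"].round(1),s["tcp_pos"].round(4),np.degrees(np.arctan2(s["tcp_rot"][1,1],s["tcp_rot"][0,1])).round(1))
im,d=snap("wrist","w3.png")
P=cloud("wrist",d)
m=(d>0)&(P[...,2]>.163)&(P[...,2]<.176)&(np.hypot(P[...,0]-.53,P[...,1]-.0565)<.035)
q=P[m]; print(len(q), cv2.minAreaRect(q[:,:2].astype(np.float32)*1000))
E
```

```text
4.2 [-20.4  17.5  12.6 110.5  -4.7  52.5 113.8] [0.5303 0.0587 0.1764] 119.3
5805 ((531.67333984375, 55.14792251586914), (48.754295349121094, 48.100772857666016), 28.23223114013672)
```

View pics/w3.png

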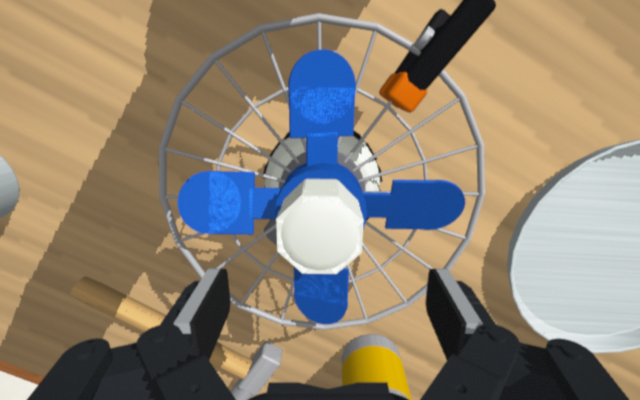

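The cap sits at (320,228), between the fingers, and the flats are parallel to the pads; the wrist depth puts it at (0.5315, 0.0553). I'll correct, descend and close.

Request:
jog_arm(plan=[{"dp":[1,-3,-15],"twist":-0.01},{"dp":[0,0,-15],"twist":0},{"dp":[0,0,-10],"twist":0},{"dp":[0,0,0],"twist":0}])

```text
t: 4.58
tcp_pos: [0.5306, 0.0552, 0.1354]
tcp_rot: [[-0.877, -0.48, -0.001], [-0.48, 0.877, -0.0], [0.001, 0.0, -1.0]]
force: [-0.1, 0.2, -0.2]
grip_width: 0.0852
gripper_force: 0.0
```

Request:
jog_arm(plan=[{"dp":[0,0,0],"twist":0},{"dp":[0,0,0],"twist":0},{"dp":[0,0,0],"twist":0},{"dp":[0,0,0],"twist":0},{"dp":[0,0,0],"twist":0},{"dp":[0,0,0],"twist":0},{"dp":[0,0,0],"twist":0},{"dp":[0,0,0],"twist":0}], jaw=255, squeeze=60)

```text
t: 5.25
tcp_pos: [0.5322, 0.0548, 0.1372]
tcp_rot: [[-0.878, -0.479, 0.003], [-0.479, 0.878, 0.0], [-0.003, -0.001, -1.0]]
force: [0.5, -2.1, 5.4]
grip_width: 0.0445
gripper_force: 60.2
```

Request:
jog_arm(plan=[{"dp":[0,0,0.2],"twist":-0.1},{"dp":[0,0,0.2],"twist":-0.1},{"dp":[0,0,0.2],"twist":-0.1},{"dp":[0,0,0.2],"twist":-0.1},{"dp":[0,0,0.2],"twist":-0.1},{"dp":[0,0,0.2],"twist":-0.1},{"dp":[0,0,0.2],"twist":-0.1},{"dp":[0,0,0.3],"twist":-0.1},{"dp":[0,0,0.3],"twist":-0.1},{"dp":[0,0,0.3],"twist":-0.1}])

```text
t: 6.08
tcp_pos: [0.5316, 0.0546, 0.1388]
tcp_rot: [[-0.875, 0.484, 0.002], [0.484, 0.875, -0.0], [-0.001, 0.001, -1.0]]
force: [-0.4, -2.2, 0.4]
grip_width: 0.0444
gripper_force: 60.8
```

```bash
python3 - <<'E'
from h import *
s=monitor.read_state(); print(s["t"],s["q"].round(1),s["tcp_pos"].round(4),s["force"],s["torque"])
im,d=snap("wrist","w4.png")
P=cloud("wrist",d)
m=(d>0)&(P[...,2]>.163)&(P[...,2]<.18)&(np.hypot(P[...,0]-.53,P[...,1]-.0565)<.035)
q=P[m]; print(len(q),np.percentile(q[:,2],[50,90]), cv2.minAreaRect(q[:,:2].astype(np.float32)*1000))
E
```

```text
6.0833 [-29.7  21.2  24.9 112.9 -11.8  48.2  62.6] [0.5316 0.0546 0.1388] [-0.39233967 -2.24062234  0.38551951] [-0.27630772 -0.03645005 -0.00301767]
9117 [0.17170971 0.17322574] ((527.5645141601562, 57.96988296508789), (53.06035614013672, 53.31806182861328), 15.79419231414795)
```

View pics/w4.png

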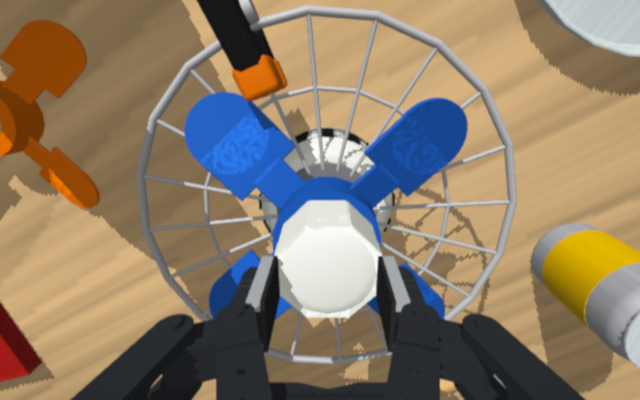

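The cap turns with the fingers (flats still parallel to the pads at x=275 and 380), and the upper-left paddle is now at the orange jaw. I'll continue.

Request:
jog_arm(plan=[{"dp":[0,0,0.3],"twist":-0.12},{"dp":[0,0,0.3],"twist":-0.12},{"dp":[0,0,0.3],"twist":-0.12},{"dp":[0,0,0.3],"twist":-0.12},{"dp":[0,0,0.3],"twist":-0.12},{"dp":[0,0,0.3],"twist":-0.12},{"dp":[0,0,0.3],"twist":-0.12},{"dp":[0,0,0.3],"twist":-0.12},{"dp":[0,0,0.3],"twist":-0.12},{"dp":[0,0,0.3],"twist":-0.12},{"dp":[0,0,0.3],"twist":-0.12},{"dp":[0,0,0.3],"twist":-0.12}])

```text
t: 7.13
tcp_pos: [0.5317, 0.0546, 0.1423]
tcp_rot: [[0.364, 0.931, 0.002], [0.931, -0.364, -0.0], [0.0, 0.001, -1.0]]
force: [1.9, -1.0, 2.5]
grip_width: 0.0444
gripper_force: 60.8
```

Request:
jog_arm(plan=[{"dp":[0,0,0.3],"twist":-0.12},{"dp":[0,0,0.3],"twist":-0.12},{"dp":[0,0,0.3],"twist":-0.12},{"dp":[0,0,0.3],"twist":-0.12},{"dp":[0,0,0.3],"twist":-0.12},{"dp":[0,0,0.3],"twist":-0.12},{"dp":[0,0,0.3],"twist":-0.12},{"dp":[0,0,0.3],"twist":-0.12},{"dp":[0,0,0.3],"twist":-0.12},{"dp":[0,0,0.3],"twist":-0.12},{"dp":[0,0,0.3],"twist":-0.12},{"dp":[0,0,0.3],"twist":-0.12}])

```text
t: 8.13
tcp_pos: [0.5318, 0.0545, 0.146]
tcp_rot: [[0.971, -0.24, 0.002], [-0.24, -0.971, -0.0], [0.002, -0.0, -1.0]]
force: [-0.5, -2.0, 2.9]
grip_width: 0.0448
gripper_force: 61.3
```

Request:
jog_arm(plan=[{"dp":[0,0,0.3],"twist":-0.12},{"dp":[0,0,0.3],"twist":-0.12},{"dp":[0,0,0.3],"twist":-0.12},{"dp":[0,0,0.5],"twist":-0.1},{"dp":[0,0,0.5],"twist":0}])

```text
t: 8.55
tcp_pos: [0.5314, 0.0549, 0.1473]
tcp_rot: [[0.766, -0.643, 0.0], [-0.643, -0.766, -0.001], [0.001, 0.0, -1.0]]
force: [0.8, 0.2, 0.4]
grip_width: 0.0444
gripper_force: 61.0
```

```bash
python3 - <<'E'
from h import *
s=monitor.read_state(); print(s["t"],s["q"].round(1),s["tcp_pos"].round(4),np.degrees(np.arctan2(s["tcp_rot"][1,1],s["tcp_rot"][0,1])).round(1),s["force"],s["torque"],s["grip_width"])
im,d=snap("wrist","w5.png")
P=cloud("wrist",d)
m=(d>0)&(P[...,2]>.172)&(P[...,2]<.19)&(np.hypot(P[...,0]-.53,P[...,1]-.0565)<.03)
q=P[m]; print(len(q),np.percentile(q[:,2],[50,90]))
E
```

```text
8.55 [-61.4  37.5  71.8 114.1 -41.8  60.1 -99.9] [0.5314 0.0549 0.1473] -130.0 [0.84770065 0.16916012 0.36236413] [-0.08977838 -0.03650347  0.02084686] 0.0444098838208483
8984 [0.18025015 0.18171288]
```

The cap is free (top at 0.180, torque gone). I'll lift, untwisting on the way to relax joint 3.

Request:
jog_arm(plan=[{"dp":[0,0,5],"twist":0},{"dp":[0,0,10],"twist":0},{"dp":[0,0,20],"twist":0.06},{"dp":[0,0,25],"twist":0.12},{"dp":[0,0,10],"twist":0.12},{"dp":[0,0,0],"twist":0.12},{"dp":[0,0,0],"twist":0.12}])

```text
t: 9.18
tcp_pos: [0.5314, 0.0551, 0.2188]
tcp_rot: [[0.989, -0.15, 0.002], [-0.15, -0.989, 0.002], [0.002, -0.002, -1.0]]
force: [-0.4, 0.1, -1.1]
grip_width: 0.0444
gripper_force: 61.3
```

```bash
python3 - <<'E'
from h import *
s=monitor.read_state(); print(s["t"],s["q"].round(1),s["tcp_pos"].round(4),s["force"],s["grip_width"])
snap("wrist"); print(pinpoint("wrist","cap_top")[:1],recognise("wrist","cap")[:1])
E
```

```text
9.1833 [-63.1  27.3  70.8 110.4 -29.2  63.2 -79. ] [0.5314 0.0551 0.2188] [-0.39956924  0.11746579 -1.07288407] 0.04441026691889544
[{'at': [328.0, 276.7], 'confidence': 0.61}] [{'extent': [329.2, 261.2, 103.4, 116.0], 'confidence': 0.84}]
```

Request:
jog_arm(plan=[{"dp":[-4,-30,0],"twist":0.12},{"dp":[-4,-33,0],"twist":0.12},{"dp":[-4,-35,0],"twist":0.12},{"dp":[-4,-35,0],"twist":0.12},{"dp":[-4,-35,0],"twist":0.12},{"dp":[-4,-35,0],"twist":0.12}])

```text
t: 9.83
tcp_pos: [0.5064, -0.1496, 0.2173]
tcp_rot: [[0.845, 0.535, -0.0], [0.535, -0.845, 0.0], [-0.0, -0.0, -1.0]]
force: [0.7, -0.2, -0.8]
grip_width: 0.0443
gripper_force: 61.4
```

```bash
python3 - <<'E'
from h import *
s=monitor.read_state(); print(s["t"],s["q"].round(1),s["tcp_pos"].round(4),s["grip_width"])
E
```

```text
9.8333 [-34.8  21.   59.7 110.9 -21.   59.9 -23.6] [ 0.5064 -0.1496  0.2173] 0.04434920391111097
```

Request:
jog_arm(plan=[{"dp":[-4,-35,0],"twist":0.12},{"dp":[-4,-35,0],"twist":0.12},{"dp":[-4,-35,0],"twist":0.12},{"dp":[-4,-35,0],"twist":0.12},{"dp":[-4,-35,0],"twist":0.12},{"dp":[-4,-30,0],"twist":0.12},{"dp":[-3,-13,-15],"twist":0.05},{"dp":[0,0,-35],"twist":0},{"dp":[0,0,-38],"twist":0},{"dp":[0,0,-38],"twist":0},{"dp":[0,0,0],"twist":0},{"dp":[0,0,0],"twist":0}])

```text
t: 10.83
tcp_pos: [0.4785, -0.3656, 0.0899]
tcp_rot: [[0.239, 0.971, -0.005], [0.971, -0.239, 0.002], [0.0, -0.005, -1.0]]
force: [-0.8, 0.3, -0.2]
grip_width: 0.0445
gripper_force: 61.8
```

```bash
python3 - <<'E'
from h import *
s=monitor.read_state(); print(s["t"],s["q"].round(1),s["tcp_pos"].round(4),np.degrees(np.arctan2(s["tcp_rot"][1,1],s["tcp_rot"][0,1])).round(1),s["grip_width"])
im,d=snap("wrist","w6.png"); P=cloud("wrist",d); hsv=cv2.cvtColor(im,cv2.COLOR_RGB2HSV)
m=(d>0)&((hsv[...,0]<6)|(hsv[...,0]>174))&(hsv[...,1]>150)&(abs(P[...,2])<.03)
print(cv2.minAreaRect(P[m][:,:2].astype(np.float32)*1000))
E
```

```text
10.8333 [  4.4  35.3  40.6 105.7 -29.2  50.2  45.3] [ 0.4785 -0.3656  0.0899] -13.8 0.044525710157519265
((479.98486328125, -369.299560546875), (118.91871643066406, 149.33480834960938), 77.17503356933594)
```

View pics/w6.png

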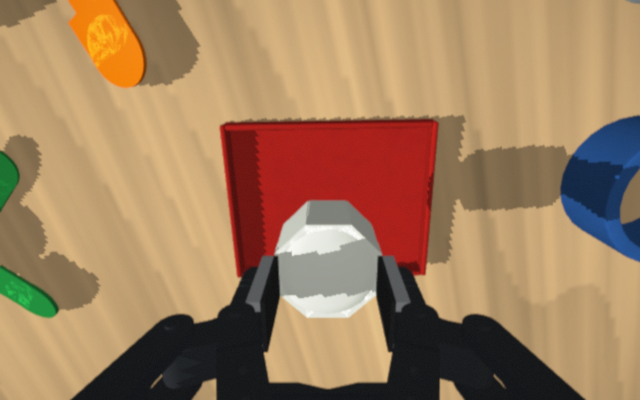

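The cap is held at (328,260) above the tray (220–437 px), aligned with its long side and centred within about 4 mm. I'll lower and release.

Request:
jog_arm(plan=[{"dp":[1,-3,-30],"twist":0},{"dp":[0,0,-30],"twist":0},{"dp":[0,0,-13],"twist":0},{"dp":[0,0,-4],"twist":0},{"dp":[0,0,-2.5],"twist":0},{"dp":[0,0,0],"twist":0}])

```text
t: 11.38
tcp_pos: [0.482, -0.3699, 0.0133]
tcp_rot: [[0.237, 0.972, 0.002], [0.972, -0.237, -0.001], [-0.001, 0.002, -1.0]]
force: [-0.6, -0.7, -0.7]
grip_width: 0.0445
gripper_force: 61.7
```

Request:
jog_arm(plan=[{"dp":[0,0,0],"twist":0},{"dp":[0,0,0],"twist":0},{"dp":[0,0,0],"twist":0},{"dp":[0,0,0],"twist":0},{"dp":[0,0,0],"twist":0}], jaw=70)

```text
t: 11.8
tcp_pos: [0.4813, -0.3691, 0.0122]
tcp_rot: [[0.237, 0.972, 0.001], [0.972, -0.237, -0.0], [-0.0, 0.001, -1.0]]
force: [0.3, -0.1, -0.1]
grip_width: 0.062
gripper_force: 0.0
```

Request:
jog_arm(plan=[{"dp":[0,0,15],"twist":0},{"dp":[0,0,35],"twist":0},{"dp":[0,0,40],"twist":0},{"dp":[0,0,40],"twist":0},{"dp":[0,0,40],"twist":0},{"dp":[2,20,30],"twist":0.12},{"dp":[3,25,28],"twist":0.12},{"dp":[4,30,25],"twist":0.12},{"dp":[4,35,18],"twist":0.12},{"dp":[4,36,5],"twist":0.12},{"dp":[4,36,0],"twist":0.12},{"dp":[4,36,0],"twist":0.12}], jaw=0)

```text
t: 12.8
tcp_pos: [0.5058, -0.1499, 0.2896]
tcp_rot: [[-0.569, 0.822, 0.003], [0.822, 0.569, 0.0], [-0.001, 0.002, -1.0]]
force: [0.5, 1.1, 0.1]
grip_width: 0.0857
gripper_force: 0.0
```

Request:
jog_arm(plan=[{"dp":[4,36,0],"twist":0.12},{"dp":[4,36,0],"twist":0.12},{"dp":[4,36,0],"twist":0.12},{"dp":[4,36,0],"twist":0.12},{"dp":[4,36,0],"twist":0.07},{"dp":[4,20,0],"twist":0},{"dp":[0,0,0],"twist":0},{"dp":[0,0,0],"twist":0}])

```text
t: 13.47
tcp_pos: [0.5298, 0.0496, 0.2883]
tcp_rot: [[-0.914, 0.406, 0.0], [0.406, 0.914, -0.0], [-0.001, -0.0, -1.0]]
force: [-0.6, -0.6, 0.5]
grip_width: 0.0854
gripper_force: 0.0
```

```bash
cat > m2.py <<'E'
from h import *
import sys
s=monitor.read_state(); print(s["t"],s["q"].round(1),s["tcp_pos"].round(4),np.degrees(np.arctan2(s["tcp_rot"][1,1],s["tcp_rot"][0,1])).round(1))
im,d=snap("wrist",sys.argv[1]); P=cloud("wrist",d); hsv=cv2.cvtColor(im,cv2.COLOR_RGB2HSV)
for r in pinpoint("wrist","blade_hub_top")[:2]: print(np.round(r["at"]),r["confidence"],world("wrist",r["at"],.134).round(4))
blue=(d>0)&(hsv[...,0]>105)&(hsv[...,0]<130)&(hsv[...,1]>120)
hub=blue&(P[...,2]>.130)&(P[...,2]<.139)&(np.hypot(P[...,0]-.531,P[...,1]-.055)<.05)
print("hub",cv2.minEnclosingCircle(P[hub][:,:2].astype(np.float32)*1000),hub.sum())
c=np.array(cv2.minEnclosingCircle(P[hub][:,:2].astype(np.float32))[0])
v=P[blue&(P[...,2]>.1)&(P[...,2]<.128)][:,:2]-c; v=v[(np.hypot(*v.T)>.045)&(np.hypot(*v.T)<.105)]
print("paddle deg mod 90",np.degrees(np.angle(np.mean(np.exp(4j*np.arctan2(v[:,1],v[:,0]))))/4),len(v))
snap("top"); 
for k,z in (("cap_top",.04),("blade_hub_top",.134)):
    for r in pinpoint("top",k)[:3]: print(k,np.round(r["at"]),round(r["confidence"],2),world("top",r["at"],z).round(3))
E
python3 m2.py w7.png
```

```text
13.4667 [-30.5  10.7  24.9 104.2  -4.9  66.2  62. ] [0.5298 0.0496 0.2883] 66.0
[103.  85.] 0.84 [ 0.3758 -0.1001  0.134 ]
[330. 175.] 0.65 [0.5329 0.0489 0.134 ]
hub ((530.6529541015625, 53.30257034301758), 29.941553115844727) 1850
paddle deg mod 90 14.918112201645634 7792
cap_top [452. 202.] 0.72 [ 0.485 -0.376  0.04 ]
blade_hub_top [442. 312.] 0.81 [ 0.187 -0.304  0.134]
blade_hub_top [381. 250.] 0.63 [ 0.352 -0.153  0.134]
```

View pics/w7.png

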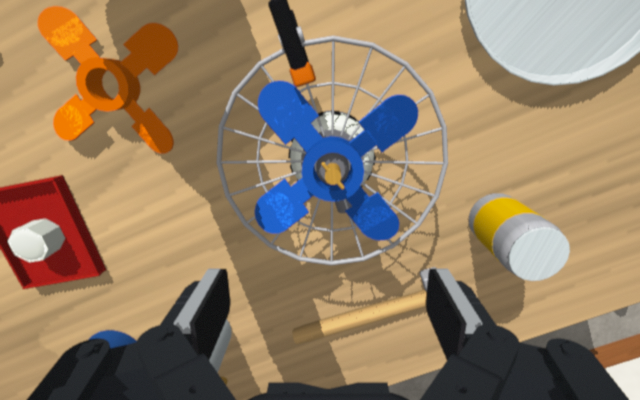

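The cap is upright in the tray (35,240). The blade's bare hub is at (333,170) with the shaft showing; the paddles run at 15°+90k, so I'll grip along 60°.

Request:
jog_arm(plan=[{"dp":[1,5,-25],"twist":-0.106},{"dp":[0,0,-35],"twist":0},{"dp":[0,0,-35],"twist":0},{"dp":[0,0,-35],"twist":0},{"dp":[0,0,-25],"twist":0},{"dp":[0,0,-14],"twist":0},{"dp":[0,0,-8],"twist":0},{"dp":[0,0,0],"twist":0},{"dp":[0,0,0],"twist":0}])

```text
t: 14.47
tcp_pos: [0.5315, 0.0534, 0.1112]
tcp_rot: [[-0.864, 0.503, 0.001], [0.503, 0.864, -0.0], [-0.001, 0.0, -1.0]]
force: [0.9, -0.1, 0.8]
grip_width: 0.0854
gripper_force: 0.0
```

Request:
jog_arm(plan=[{"dp":[0,0,0],"twist":0},{"dp":[0,0,0],"twist":0},{"dp":[0,0,0],"twist":0},{"dp":[0,0,0],"twist":0},{"dp":[0,0,0],"twist":0},{"dp":[0,0,0],"twist":0},{"dp":[0,0,0],"twist":0}], jaw=255, squeeze=50)

```text
t: 15.05
tcp_pos: [0.5311, 0.054, 0.1111]
tcp_rot: [[-0.866, 0.501, 0.0], [0.501, 0.866, -0.0], [-0.0, 0.0, -1.0]]
force: [-1.5, -0.6, 3.4]
grip_width: 0.0127
gripper_force: 52.9
```

The opening of 12.7 mm is not the 60 mm hub, so I'll look.

```bash
python3 - <<'E'
from h import *
im,d=snap("wrist","w8.png"); P=cloud("wrist",d)
s=monitor.read_state(); print(s["tcp_pos"],s["force"],s["torque"],s["grip_width"])
im2,d2=snap("scene"); cv2.imwrite("pics/c8.png",cv2.cvtColor(np.vstack([im[:400],cv2.resize(im2[130:280,260:500],(640,400))])[::1],cv2.COLOR_RGB2BGR)[:, :][100:700])
E
```

```text
[0.53111462 0.05403429 0.11107011] [-0.81091843 -1.06426334  4.02874842] [-0.04177749  0.29134661  0.51705245] 0.012825234760445033
```

View pics/c8.png

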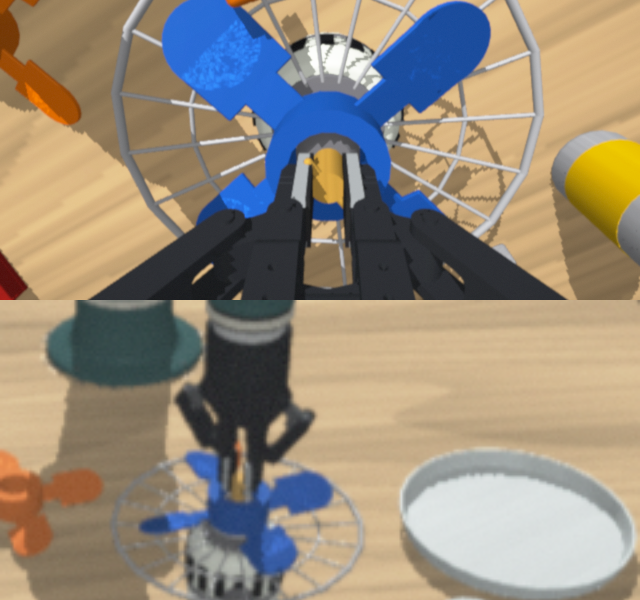

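```bash
python3 - <<'E'
from h import *
im,d=snap("wrist"); P=cloud("wrist",d); np.savez("w8.npz",P=P,im=im,d=d)
for (u,v) in [(300,252),(304,260),(300,280),(352,252),(352,270),(330,300),(328,265),(285,235),(330,205),(380,260),(370,290),(330,220)]: print((u,v),im[v,u],P[v,u].round(4))
hsv=cv2.cvtColor(im,cv2.COLOR_RGB2HSV)
blue=(d>0)&(hsv[...,0]>105)&(hsv[...,0]<130)&(hsv[...,1]>120)
hub=blue&(P[...,2]>.125)&(P[...,2]<.15)&(np.hypot(P[...,0]-.531,P[...,1]-.055)<.05)
q=P[hub];print("hub",cv2.minEnclosingCircle(q[:,:2].astype(np.float32)*1000),hub.sum(),np.percentile(q[:,2],[5,50,95]))
E
```

```text
(300, 252) [100 101 103] [0.5209 0.045  0.1254]
(304, 260) [216 181 125] [0.5153 0.0525 0.1489]
(300, 280) [181 186 188] [0.5158 0.0514 0.1629]
(352, 252) [113 113 116] [0.533  0.0677 0.1273]
(352, 270) [181 186 189] [0.526  0.0694 0.1558]
(330, 300) [222 173  74] [0.5366 0.0529 0.1515]
(328, 265) [218 170  72] [0.5241 0.0592 0.1458]
(285, 235) [ 36  98 199] [0.5062 0.0468 0.1347]
(330, 205) [ 32  93 191] [0.5061 0.0707 0.1277]
(380, 260) [ 32  96 197] [0.5395 0.0786 0.1349]
(370, 290) [47 48 54] [0.533  0.0729 0.1636]
(330, 220) [ 32  95 197] [0.5098 0.0685 0.1355]
hub ((530.6260986328125, 55.06814193725586), 30.11528778076172) 5358 [0.12872291 0.13548118 0.13647734]
```

```bash
python3 - <<'E'
import numpy as np
f=np.load("w8.npz");P,im=f["P"],f["im"]
yv=np.array([.501,.866]);xv=np.array([-.866,.501]);c=np.array([.5311,.0545])
for u in (296,300,352,356,330):
  for v in range(244,340,8):
    p=P[v,u];print(u,v,im[v,u],"x%.1f y%.1f z%.1f"%tuple(1000*np.array([(p[:2]-c)@xv,(p[:2]-c)@yv,p[2]])))
E
```

```text
296 244 [ 40  95 191] x13.8 y-14.1 z136.2
296 252 [58 63 77] x3.1 y-15.5 z123.5
296 260 [ 68  78 100] x-7.6 y-16.8 z112.5
296 268 [150 155 158] x11.3 y-12.7 z153.3
296 276 [180 185 187] x11.4 y-12.2 z159.5
296 284 [180 186 188] x12.2 y-11.5 z166.5
296 292 [180 185 188] x11.7 y-11.2 z171.0
296 300 [89 92 96] x13.1 y-10.5 z177.8
296 308 [46 48 53] x12.6 y-10.2 z181.6
296 316 [46 48 54] x12.1 y-9.9 z185.1
296 324 [48 49 54] x12.8 y-9.5 z189.9
296 332 [48 49 55] x13.2 y-9.1 z194.1
300 244 [69 69 76] x7.9 y-13.3 z124.4
300 252 [100 101 103] x4.1 y-13.4 z125.4
300 260 [182 187 189] x11.8 y-11.5 z147.4
300 268 [181 186 188] x12.1 y-10.9 z154.7
300 276 [182 186 189] x11.6 y-10.5 z159.9
300 284 [181 186 188] x11.0 y-10.2 z164.6
300 292 [181 185 187] x11.3 y-9.8 z170.4
300 300 [179 184 187] x10.7 y-9.5 z174.5
300 308 [47 48 53] x12.6 y-8.9 z181.6
300 316 [47 49 54] x13.0 y-8.5 z186.3
300 324 [46 48 54] x12.8 y-8.3 z189.9
300 332 [45 46 51] x13.0 y-8.0 z193.8
352 244 [73 73 75] x8.3 y12.4 z125.2
352 252 [113 113 116] x5.0 y12.4 z127.3
352 260 [180 186 188] x11.7 y10.9 z147.3
352 268 [181 186 18
[... 575 characters left out ...]
 [181 185 188] x12.0 y10.8 z171.4
356 300 [173 177 179] x10.8 y10.5 z174.7
356 308 [48 51 56] x12.7 y10.0 z181.7
356 316 [48 49 54] x12.8 y9.6 z186.0
356 324 [48 50 55] x12.4 y9.4 z189.4
356 332 [47 49 54] x12.7 y9.0 z193.5
330 244 [129 128 133] x10.3 y1.5 z129.2
330 252 [211 162  69] x8.0 y1.5 z132.9
330 260 [213 164  71] x8.5 y1.5 z141.5
330 268 [212 164  69] x7.2 y1.4 z146.4
330 276 [221 171  73] x6.0 y1.4 z150.9
330 284 [221 171  73] x2.5 y1.4 z151.6
330 292 [222 172  75] x-0.9 y1.4 z152.4
330 300 [222 173  74] x-5.5 y1.4 z151.5
330 308 [ 22  64 129] x-21.5 y1.5 z135.6
330 316 [ 23  64 129] x-26.7 y1.5 z135.0
330 324 [223 189 137] x-139.8 y2.4 z0.9
330 332 [219 183 132] x-148.9 y2.4 z1.4
```

```bash
python3 - <<'E'
import numpy as np
from h import *
f=np.load("w2.npz");im,d,T=f["im"],f["d"],f["T"]
K=cal("wrist")[0]
v,u=np.mgrid[:400,:640]
p=np.stack([(u-K[0,2])/K[0,0]*d,(v-K[1,2])/K[1,1]*d,d],-1); P=(p-T[:3,3])@T[:3,:3]
m=(d>0)&(P[...,2]>.27)&(v>240)
yv=np.array([.447,.895]);xv=np.array([-.895,.447]);q=P[m]-[.5247,.0441,.2958]
a=np.c_[q[:,:2]@xv,q[:,:2]@yv,q[:,2]]*1000
for r in a[np.argsort(a[:,2])][::60][:8]: print(r.round(1))
print("min z rel tcp",a[:,2].min(), "y range near tip",a[a[:,2]<a[:,2].min()+10][:,1].min(),a[a[:,2]<a[:,2].min()+10][:,1].max())
E
```

```text
[  0.7 -41.1  38.8]
[ 4.7 45.  40.9]
[ -8.4 -40.7  41.8]
[-0.  44.9 42.7]
[ 12.8 -43.7  43.4]
[ 12.2 -40.3  43.9]
[ -2.4 -40.3  44.5]
[  6.8 -40.4  45.2]
min z rel tcp 38.81064587649763 y range near tip -53.26087046381278 57.70156172911949
```

The visible pad tips stand about 35–39 mm behind the reported TCP, so the fingers closed above the hub on the shaft. I'll open and go 32 mm deeper.

Request:
jog_arm(plan=[{"dp":[0,0,0],"twist":0},{"dp":[0,0,0],"twist":0},{"dp":[0,0,0],"twist":0},{"dp":[0,0,0],"twist":0},{"dp":[0,0,0],"twist":0},{"dp":[0,0,0],"twist":0},{"dp":[0,0,0],"twist":0},{"dp":[0,0,0],"twist":0}], jaw=0)

```text
t: 15.87
tcp_pos: [0.531, 0.0539, 0.1107]
tcp_rot: [[-0.865, 0.502, 0.0], [0.502, 0.865, -0.0], [-0.0, 0.0, -1.0]]
force: [0.5, 0.3, 0.3]
grip_width: 0.0852
gripper_force: 0.0
```

Request:
jog_arm(plan=[{"dp":[-0.5,1,-10],"twist":0},{"dp":[0,0,-10],"twist":0},{"dp":[0,0,-7],"twist":0},{"dp":[0,0,-5],"twist":0},{"dp":[0,0,0],"twist":0}])

```text
t: 16.28
tcp_pos: [0.5293, 0.0547, 0.0769]
tcp_rot: [[-0.865, 0.502, -0.003], [0.502, 0.865, -0.001], [0.002, -0.002, -1.0]]
force: [0.3, -0.2, -0.7]
grip_width: 0.0852
gripper_force: 0.0
```

Request:
jog_arm(plan=[{"dp":[0,0,0],"twist":0},{"dp":[0,0,0],"twist":0},{"dp":[0,0,0],"twist":0},{"dp":[0,0,0],"twist":0},{"dp":[0,0,0],"twist":0},{"dp":[0,0,0],"twist":0}], jaw=255, squeeze=50)

```text
t: 16.78
tcp_pos: [0.5307, 0.0547, 0.0792]
tcp_rot: [[-0.865, 0.502, 0.001], [0.502, 0.865, -0.0], [-0.001, 0.0, -1.0]]
force: [-1.9, -1.8, 5.6]
grip_width: 0.0593
gripper_force: 58.1
```

```bash
python3 - <<'E'
from h import *
s=monitor.read_state(); print(s["t"],s["q"].round(1),s["tcp_pos"].round(4),s["force"],s["torque"],s["grip_width"])
snap("wrist","w9.png")
E
```

```text
16.7833 [-26.7  26.3  21.4 114.9 -14.2  41.2  63.3] [0.5307 0.0547 0.0792] [-1.87540783 -1.84957611  5.6359845 ] [-0.35501069  0.35152908  0.08677209] 0.059267295189403324
```

View pics/w9.png

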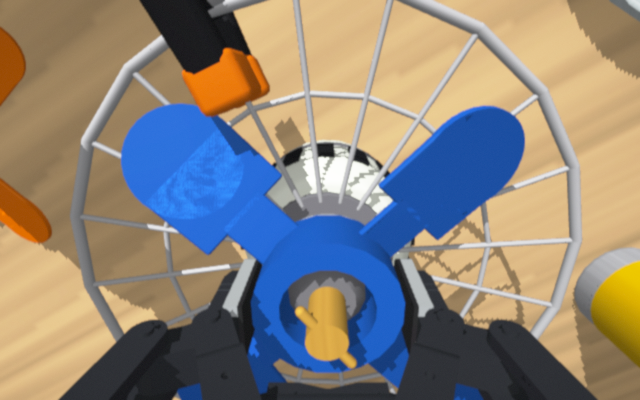

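The fingers now hold the hub across, between the paddles (pads at x=240 and 408, opening 59 mm). I'll lift straight up.

Request:
jog_arm(plan=[{"dp":[0,0,4],"twist":0},{"dp":[0,0,8],"twist":0},{"dp":[0,0,15],"twist":0},{"dp":[0,0,20],"twist":0},{"dp":[0,0,20],"twist":0},{"dp":[0,0,15],"twist":0},{"dp":[0,0,8],"twist":0},{"dp":[0,0,0],"twist":0},{"dp":[0,0,0],"twist":0}])

```text
t: 17.58
tcp_pos: [0.5303, 0.0553, 0.1686]
tcp_rot: [[-0.865, 0.502, 0.0], [0.502, 0.865, 0.0], [0.0, 0.001, -1.0]]
force: [0.7, 0.9, -2.8]
grip_width: 0.0591
gripper_force: 57.4
```

Request:
jog_arm(plan=[{"dp":[-4,17,0],"twist":0},{"dp":[-7,30,0],"twist":0},{"dp":[-8,34,0],"twist":0},{"dp":[-8,34,0],"twist":0},{"dp":[-8,34,0],"twist":0},{"dp":[-8,34,0],"twist":0},{"dp":[-8,34,0],"twist":0},{"dp":[-8,34,0],"twist":0},{"dp":[-8,34,0],"twist":0},{"dp":[-6,25,0],"twist":0},{"dp":[-3,15,0],"twist":0},{"dp":[0,0,0],"twist":0}])

```text
t: 18.58
tcp_pos: [0.452, 0.3836, 0.1671]
tcp_rot: [[-0.868, 0.497, -0.002], [0.497, 0.868, -0.0], [0.002, -0.001, -1.0]]
force: [0.2, 0.2, -1.3]
grip_width: 0.0592
gripper_force: 57.4
```

```bash
python3 - <<'E'
from h import *
s=monitor.read_state(); print(s["t"],s["q"].round(1),s["tcp_pos"].round(4),s["force"],s["grip_width"])
im,d=snap("wrist"); P=cloud("wrist",d); hsv=cv2.cvtColor(im,cv2.COLOR_RGB2HSV)
t=s["tcp_pos"]
blue=(d>0)&(hsv[...,0]>105)&(hsv[...,0]<130)&(hsv[...,1]>120)
r=np.hypot(P[...,0]-t[0],P[...,1]-t[1])
q=P[blue&(r<.035)]; top=np.percentile(q[:,2],90); q=q[abs(q[:,2]-top)<.004]
A=np.c_[q[:,:2]-t[:2],np.ones(len(q))]; print("hub top",top,cv2.minEnclosingCircle(q[:,:2].astype(np.float32)*1000),"slope",np.linalg.lstsq(A,q[:,2],rcond=None)[0])
m=(d>0)&~blue&(P[...,2]>.012)&(P[...,2]<.04)&(np.hypot(P[...,0]-.4545,P[...,1]-.38)<.15)
q=P[m]; 
if len(q)>50:
    a=np.c_[2*q[:,:2],np.ones(len(q))]; x=np.linalg.lstsq(a,(q[:,:2]**2).sum(1),rcond=None)[0]; print("pan",x[:2],np.sqrt(x[2]+x[:2]@x[:2]),len(q))
f=(d>0)&~blue&(np.hypot(P[...,0]-.4545,P[...,1]-.38)<.1)&(P[...,2]<.012); print("floor",np.median(P[f][:,2]))
E
```

```text
18.5833 [-56.7  24.   17.  103.   -8.5  54.3  24.1] [0.452  0.3836 0.1671] [ 0.24415616  0.18952314 -1.3404747 ] 0.05915437333093365
hub top 0.2239470834486045 ((454.5643310546875, 380.8359680175781), 31.345888137817383) slope [-0.00246862 -0.00216077  0.22327317]
pan [0.45534657 0.37821312] 0.12095065627503408 4862
floor 0.005228763756162067
```

The blade is held level and centred over the pan within about 2 mm, underside 0.1915 and floor at 4 mm. I'll lower about 186 mm, slowly at the end.

Request:
jog_arm(plan=[{"dp":[0.5,-1.5,-10],"twist":0},{"dp":[0,0,-20],"twist":0},{"dp":[0,0,-25],"twist":0},{"dp":[0,0,-25],"twist":0},{"dp":[0,0,-20],"twist":0},{"dp":[0,0,-15],"twist":0},{"dp":[0,0,-12],"twist":0},{"dp":[0,0,-10],"twist":0},{"dp":[0,0,-8],"twist":0},{"dp":[0,0,-8],"twist":0},{"dp":[0,0,-7],"twist":0},{"dp":[0,0,-6],"twist":0}])

```text
t: 19.63
tcp_pos: [0.4552, 0.3786, 0.0024]
tcp_rot: [[-0.865, 0.502, 0.0], [0.502, 0.865, 0.0], [-0.0, 0.001, -1.0]]
force: [0.4, 0.6, -1.3]
grip_width: 0.0588
gripper_force: 57.4
```

Request:
jog_arm(plan=[{"dp":[0,0,-5],"twist":0},{"dp":[0,0,-5],"twist":0},{"dp":[0,0,-4],"twist":0},{"dp":[0,0,-3],"twist":0},{"dp":[0,0,-2],"twist":0},{"dp":[0,0,-1],"twist":0},{"dp":[0,0,0],"twist":0},{"dp":[0,0,0],"twist":0},{"dp":[0,0,0],"twist":0}])

```text
t: 20.38
tcp_pos: [0.4551, 0.3786, -0.0171]
tcp_rot: [[-0.865, 0.502, 0.0], [0.502, 0.865, 0.0], [-0.0, 0.0, -1.0]]
force: [-0.2, 0.6, -1.2]
grip_width: 0.0589
gripper_force: 57.4
```

Request:
jog_arm(plan=[{"dp":[0,0,-1.5],"twist":0},{"dp":[0,0,-1],"twist":0},{"dp":[0,0,0],"twist":0},{"dp":[0,0,0],"twist":0}])

```text
t: 20.72
tcp_pos: [0.4552, 0.3786, -0.0193]
tcp_rot: [[-0.865, 0.502, 0.0], [0.502, 0.865, 0.0], [-0.0, 0.001, -1.0]]
force: [-1.0, -0.8, 5.4]
grip_width: 0.059
gripper_force: 58.0
```

Request:
jog_arm(plan=[{"dp":[0,0,0],"twist":0},{"dp":[0,0,0],"twist":0},{"dp":[0,0,0],"twist":0},{"dp":[0,0,0],"twist":0},{"dp":[0,0,0],"twist":0},{"dp":[0,0,0],"twist":0}], jaw=0)

```text
t: 21.22
tcp_pos: [0.455, 0.3784, -0.0199]
tcp_rot: [[-0.865, 0.502, -0.0], [0.502, 0.865, -0.0], [-0.0, -0.0, -1.0]]
force: [-1.0, -0.6, -0.2]
grip_width: 0.0858
gripper_force: 0.0
```

Request:
jog_arm(plan=[{"dp":[0,0,5],"twist":0},{"dp":[0,0,10],"twist":0},{"dp":[0,0,25],"twist":0},{"dp":[0,0,35],"twist":0},{"dp":[0,0,40],"twist":0},{"dp":[0,0,40],"twist":0},{"dp":[0,0,40],"twist":0},{"dp":[0,0,40],"twist":0},{"dp":[0,0,20],"twist":0},{"dp":[0,0,0],"twist":0},{"dp":[0,0,0],"twist":0}])

```text
t: 22.13
tcp_pos: [0.4555, 0.3789, 0.2375]
tcp_rot: [[-0.865, 0.502, 0.002], [0.502, 0.865, 0.003], [-0.001, 0.004, -1.0]]
force: [-0.0, -0.4, -0.4]
grip_width: 0.0858
gripper_force: 0.0
```

```bash
python3 - <<'E'
from h import *
s=monitor.read_state(); print(s["t"],s["tcp_pos"].round(4),s["force"],s["grip_width"])
im,d=snap("wrist","w10.png"); P=cloud("wrist",d); hsv=cv2.cvtColor(im,cv2.COLOR_RGB2HSV)
blue=(d>0)&(hsv[...,0]>105)&(hsv[...,0]<130)&(hsv[...,1]>120)&(np.hypot(P[...,0]-.455,P[...,1]-.38)<.13)
q=P[blue&(np.hypot(P[...,0]-.455,P[...,1]-.379)<.045)&(P[...,2]>.032)]
A=np.c_[q[:,:2]-[.455,.379],np.ones(len(q))]; print("hub",len(q),np.median(q[:,2]),cv2.minEnclosingCircle(q[:,:2].astype(np.float32)*1000),np.linalg.lstsq(A,q[:,2],rcond=None)[0])
snap("top")
for k,z in (("cap_top",.04),("blade_hub_top",.036)):
    for r in pinpoint("top",k)[:3]: print(k,round(r["confidence"],2),world("top",r["at"],z).round(3))
E
```

```text
22.1333 [0.4555 0.3789 0.2375] [-0.02748874 -0.3620977  -0.37160013] 0.08575222140723485
hub 1381 0.03524476340241468 ((454.1234436035156, 377.9234619140625), 29.853933334350586) [-0.00365727 -0.00387718  0.03520833]
cap_top 0.7 [ 0.485 -0.37   0.04 ]
cap_top 0.61 [0.53  0.048 0.04 ]
cap_top 0.44 [ 0.77  -0.012  0.04 ]
blade_hub_top 0.98 [ 0.354 -0.165  0.036]
blade_hub_top 0.89 [ 0.176 -0.335  0.036]
blade_hub_top 0.55 [0.455 0.373 0.036]
```

View pics/w10.png

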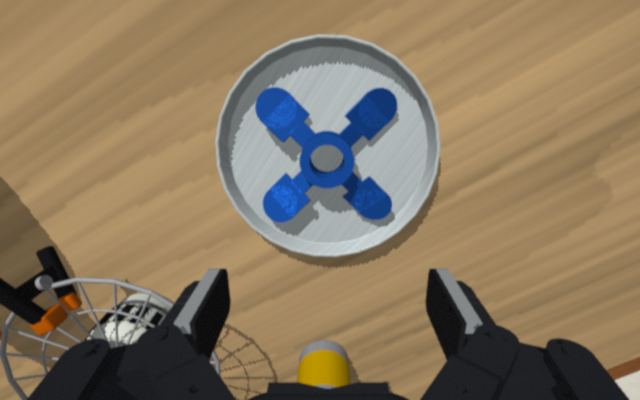

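The blade lies flat and centred in the pan (hub at (327,158), top at 35 mm). The cap is in the tray and the arm is clear, so I'll hand in.

```bash
python3 -c "
from workcell import close_job
print(close_job())"
```

```text
the job is handed in; nothing more can be done
None
```

The cap is unscrewed and in the red tray, and the blade lies flat, face up and centred in the pan; I handed the job in at about 22 s, but no verdict came back. The first try at the blade closed on the shaft instead of the hub (the fingertips sit about 36 mm behind the reported TCP), and going deeper fixed it.

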